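# Load the lens steriliser and latch its sliding guard

## Task

Lay the contact lens case upright in the cradle on the floor of the small white tabletop steriliser, lengthwise between its C-shaped ends, and let go. Then slide the steriliser's clear guard shut over it by its handle until you feel the catch click, so that the guard stays shut by itself; stop right after the click, for the guard must not be driven against its stop with more than about 25 N. Leave the eye drop bottle and the drops carton where they are.

Things in the scene. Friction and masses are not known exactly. Their poses are not given: they have to be found in the camera images.
- lens_case: contact lens case: two round screw-capped cups joined by a flat web, 30 (x) x 68 (y, long) x 19 mm high, 30 g; caps 30 mm across, 19 mm either side of the middle along y. Origin: centre of its underside, z up. Lies in the flat white tray (floor 3 mm, rim 16 mm above the desk). Grip it from above along its x, at the middle. Either way round.
- steriliser: fixed white steriliser, 166 (x) x 315 (y) x 48 mm high, 58 with guide rails. Origin at desk level; it reaches y -150 to +165 mm. Along y: catch end (-150 to -98), open well (-98 to +20; x -75 to +75; floor z 12, walls to z 48), closed lamp section (+20 to +165) over which the open guard is parked. The guard closes towards the steriliser's -y.
- cradle (a point): centre of the cradle on the well's floor, at steriliser y -54, 12 mm above the desk, axes as the steriliser's. Two C-shaped ends, 8 mm high: inside 77 mm long (y) and 40 mm wide (x). Their side lips span only 25 to 39 mm from the centre along y, so fingers fit beside the middle; well walls are 75 mm away along x, the catch end 44 mm along -y.
- guard (a joint): position of the sliding guard (m): grows as it opens, about 0.12 at the start. Clear panel 146 x 130 x 5 mm, 0.2 to 0.4 kg; its front edge is at steriliser y = joint - 0.100, and a steel tongue reaches 43 mm further (x +34 to +62, z 49 to 59). Friction 1 to 2 N. The catch was set by hand: latched, the guard reads somewhere from 0.004 to 0.020, to be found by feel.
- handle (a point): centre of the guard's handle, moving with it: upright grey bar 70 mm long across the slide (steriliser x), 12 mm thick along it (y), on the guard's trailing (+y) end, from 54 to 88 mm above the desk; this point is at 76 mm. Axes as the steriliser's. Push its +y face towards -y, or grip it from above.
- catch: aluminium portal 68 x 44 mm, 88 mm high, at the steriliser's -y end (x +48, y -124); origin as the steriliser's. 27 mm before the latched place a spring meets the guard (4.5 rising to 7 N) and throws it back out unless latched. Then a pawl is lifted: the push climbs to 14-18 N, sags to 11 for 2 mm, and drops under 8 N at the click. About 2 mm on, a rubber stop begins (4.5 N/mm).
- eye_drops: small white bottle of eye drops with a coloured cap, 22 x 22 x 58 mm, standing loose behind the desk's middle; origin at the centre of its underside. Bystander.
- drops_carton: small flat carton, 84 x 52 x 18 mm, loose at the right; origin at the centre of its underside. Bystander.

How it is judged:
On the way:
1. the lens case lies released in the cradle while the guard is still open (x of lens_case in the frame of cradle between -0.008 and 0.008 m and y of lens_case in the frame of cradle between -0.008 and 0.008 m and z of lens_case in the frame of cradle between -0.004 and 0.004 m and angle between the y axis of lens_case and the y axis of steriliser, either way round below 0.25 rad and angle between lens_case's own z axis and vertical below 0.15 rad and contact force between the fingers and lens_case below 0.1 N and linear speed of lens_case below 0.02 m/s and value of joint guard above 0.08 m), for 0.2 s.
At the end, for the whole second after the job is handed in: the lens case lies upright in the cradle (within 8 mm of its centre each way, 4 mm in height, lengthwise within 0.25 rad), released and at rest, and the guard stays shut by itself, at rest, its joint under 0.025 (only a clicked catch holds it there) (x of lens_case in the frame of cradle between -0.008 and 0.008 m and y of lens_case in the frame of cradle between -0.008 and 0.008 m and z of lens_case in the frame of cradle between -0.004 and 0.004 m and angle between the y axis of lens_case and the y axis of steriliser, either way round below 0.25 rad and angle between lens_case's own z axis and vertical below 0.15 rad and contact force between the fingers and lens_case below 0.1 N and linear speed of lens_case below 0.02 m/s and value of joint guard below 0.025 m and velocity of joint guard between -0.01 and 0.01 m/s); the robot touches nothing.
It fails at once if the guard presses on the catch and its stop with more than 28 N (contact force between guard and catch above 28 N).
It fails at once if the eye drop bottle or the drops carton is moved by more than 30 mm or tipped over (distance of any of eye_drops, drops_carton from where it was at the start of the episode above 0.03 m or angle between eye_drops's own z axis and vertical above 0.5 rad).
It also fails if it takes over 61 s, if anything falls off the work surface, if the arm or the gripper's body presses on something with over 40 N, if the wrist force passes 120 N, or if a joint passes its speed limit or range.

## Robot

A 6-joint arm with a two-finger parallel gripper is mounted at the origin on a cart in front of the work surface, level with it; the furniture and walls round the work are solid. World frame = base frame: x ahead of the robot, y to its left, z up, the work surface at z = 0. Lengths are in m, angles in rad, forces in N, time in s.
With the tool pointing down it reaches from about 0.225 to 0.875 m from the base axis. Payload 3.4 kg.
Tool frame: the origin (TCP) lies on the centre line of the jaws, within the pads' length; the fingertips stand 17 mm ahead of it and the grasp point (between the pads) lies 2 mm behind it (nose_length is the distance from the TCP to the fingertips, in m); z points along the fingers, y is the line along which they close (so a half turn about z gives the same grasp; the last joint's range is limited). The gripper opens to 85 mm and grips with 20 to 120 N. Pads are 22 mm wide; open, the fingers measure 114 mm over their backs; the gripper's body (76 mm by 85 mm) begins 54 mm behind the grasp point. The pads swing forward as they close: fully open they stand 13 mm farther back than shut.
Start: joints at [1.059, 0.276, 1.505, -0, 1.361, -0.121], TCP at [0.219, 0.532, 0.248] pointing down, gripper open.
Joint ranges: [-2.89, 2.89], [-0.75, 2.08], [0.22, 2.7], [-1.18, 4.32], [0.11, 2.71], [-2.7, 2.7]. Speed limits (rad/s): [2.57, 2.57, 3.14, 3.14, 3.14, 3.14].

## Interface

Orientations are given as a unit quaternion [w, x, y, z].
In Python, from rig import get_state, get_image, sign_off, find_in, place_of, nose_length gives the robot as it stands.
- The arm moves only by the tool apply_moves, never from a script. Its argument "deltas" is one flat list of numbers, 5 for each row, row after row: the finger opening in mm, from 0 to 85.4, then the shift along the tool's x, y, z in mm, then the turn about the tool's z in degrees. A call has 1 to 12 rows; each row is the pose to reach, as a shift and turn from the pose commanded when the call began, along the tool's axes at that moment; what a row does not reach only later rows make up. A row lasts 1/12 s, in which the tool goes at most 41.7 mm and 7.16 degrees, less where a joint would pass 70% of its speed; a pose out of reach is approached as far as the arm can. A call with a gripper value outside its range is refused whole. The fingers move at their own pace and stop on an object; "squeeze" is the grip in N (left out, the last holds). Time passes only in rows, so rows that repeat a pose let the fingers close. It gives the time, the measured TCP pose, the force, the opening and the grip force at its end, in the units of the state.
- get_state(): the state, without advancing time (a new reading comes with each control period).
- get_image(name): name is "side" or "top" or "wrist"; returns a dict with "frame" (400x640x3 uint8, red, green, blue), "K" (3x3 intrinsics, pixels), "position" and "orientation" of the camera in the world. Camera axes: x right, y down, z forward; pixel columns grow to the right and rows downward; lengths in m; the calibration is good to about 2 mm. A picture is of the moment at which its call begins. There is no depth.
- sign_off(): hands the job in; it is judged then, once.
Trained networks look in a picture, given as the dict that the camera call returned (one of the last four; its "shot" number tells which), for a name from the list of things; names that differ only in an ending like _2 or _b are one class to them, and where a whole thing is asked for, a point or a joint stands for the part that bears it (a point fixed in the world has none). Each returns a list of dicts, best first, with "score" (0 to 1); they miss things now and then, are a little off and sometimes report something else, mostly with a low value. They report only what shows in the picture. A call takes as long as a camera call.
- find_in(query, picture): "point" ([column, row] in pixels, amid what is visible of it).
- place_of(query, picture): "point" ([column, row] in pixels: a listed point, or the origin of a listed thing).
The state is a dict: "clock": time; "qpos": joint angles; "qd": joint speeds; "effort": joint torques, N m; "position": TCP position; "ee_rot": TCP orientation; "contact_force": force on the tool from outside, world axes, zero at the start; "moment": the same for the moment, N m; "width": finger opening in m; "gripper_force": force on a finger pad.
Only numpy, scipy, OpenCV 4.12 (cv2) and the standard library are available. Lean on these libraries where they do the work, as an engineer would, in place of code of your own. Each camera call takes 0.05 s, during which the arm holds its last target. There are 200 camera calls.

## Working session

There is one attempt and no reset: what is moved stays moved. The work goes in short steps, Python scripts to look and compute and a tool call to move; the robot and the scene stay as the last step left them, time stands still between calls to the robot, and variables do not carry over. Pictures are saved under pics/ and viewed, at most 10 in all, crops included, and the job is handed in when it is done.

Besides the shell and the picture viewer there is one more tool, called after "Call:" as name(argument=value, ...) on one line, values as JSON. apply_moves: Moves the arm, as the interface text tells. Its arguments: {"type":"object","properties":{"deltas":{"type":"array"},"squeeze":{"type":"number"}},"required":["deltas"]}

```bash
mkdir -p pics; ls
cat > h.py <<'E'
import numpy as np, cv2
from scipy.spatial.transform import Rotation as R
from rig import *
def rot(q): return R.from_quat([q[1],q[2],q[3],q[0]]).as_matrix()
def ray(p,uv):
    K=np.array(p["K"]); d=np.linalg.solve(K,[uv[0],uv[1],1.]); return np.array(p["position"]),rot(p["orientation"])@d
def atz(p,uv,z):
    o,d=ray(p,uv); return o+d*(z-o[2])/d[2]
def proj(p,X):
    c=rot(p["orientation"]).T@(np.array(X)-p["position"]); u=np.array(p["K"])@c; return u[:2]/u[2]
def save(p,n): cv2.imwrite(f"pics/{n}.png",cv2.cvtColor(np.asarray(p["frame"]),cv2.COLOR_RGB2BGR))
E
cat > a.py <<'E'
from h import *
np.set_printoptions(precision=4,suppress=True)
s=get_state();print(s["position"],s["ee_rot"],nose_length if not callable(nose_length) else nose_length())
Z=dict(lens_case=.003,steriliser=0,cradle=.012,handle=.076,catch=0,eye_drops=0,drops_carton=0)
for c in ["top","side"]:
    p=get_image(c);save(p,c+"0");print(c,p["position"])
    for n,z in Z.items():
        for r in place_of(n,p)[:2]: print(n,np.round(r["point"]),round(r["score"],2),atz(p,r["point"],z))
E
python3 a.py
```

```text
pics
[0.2188 0.5312 0.2474] [-0.0003  0.1942  0.981  -0.0009] 0.017
top [0.3666 0.0596 1.4213]
lens_case [352. 252.] 0.75 [ 0.4382 -0.0525  0.003 ]
steriliser [246. 235.] 0.92 [0.4797 0.2402 0.    ]
cradle [266. 238.] 0.7 [0.4715 0.1816 0.012 ]
handle [190. 232.] 0.61 [0.4798 0.3762 0.076 ]
eye_drops [319. 178.] 0.54 [0.6421 0.0414 0.    ]
drops_carton [403. 166.] 0.91 [ 0.6838 -0.196   0.    ]
side [ 0.3999 -0.784   0.7173]
lens_case [267. 263.] 0.75 [ 0.4424 -0.0433  0.003 ]
steriliser [264. 190.] 0.62 [0.4688 0.2256 0.    ]
cradle [268. 196.] 0.89 [0.4741 0.1816 0.012 ]
handle [267. 188.] 0.74 [0.4696 0.1244 0.076 ]
handle [261. 138.] 0.62 [0.4864 0.3578 0.076 ]
catch [265. 189.] 0.56 [0.4734 0.2295 0.    ]
drops_carton [404. 304.] 0.77 [ 0.6854 -0.2119  0.    ]
```

```bash
python3 -c "
import cv2
a=cv2.imread('pics/top0.png')[120:320,140:440];cv2.imwrite('pics/top0c.png',cv2.resize(a,None,fx=2.6,fy=2.6,interpolation=2))"
```

```text
(no output)
```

View pics/top0c.png

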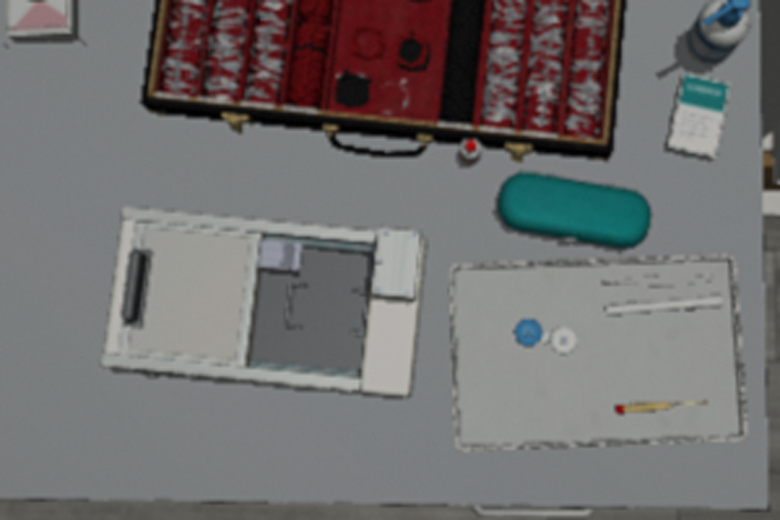

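View pics/side0.png

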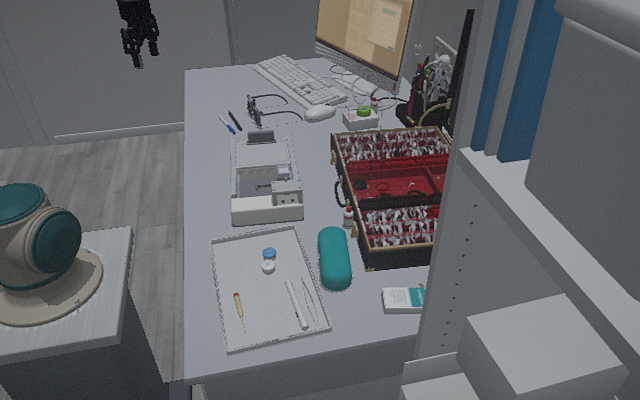

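Call:
apply_moves(deltas=[85,-15,-9,0,3,85,-50,-29,0,9,85,-88,-51,0,16,85,-126,-73,0,23,85,-164,-95,0,30,85,-202,-117,0,37,85,-240,-140,0,44,85,-278,-162,0,51,85,-316,-185,0,58,85,-345,-202,0,65,85,-358,-210,0,71,85,-360,-211,0,74])

```text
clock: 1.8
position: [0.4747, 0.1956, 0.2483]
ee_rot: [0.002, 0.748, 0.663, 0.0]
contact_force: [-0.2, -0.5, 0.6]
width: 0.0852
gripper_force: 0.0
```

```bash
cat > b.py <<'E'
from h import *
np.set_printoptions(precision=4,suppress=True)
s=get_state();print(s["clock"],s["position"],s["ee_rot"])
M=rot(s["ee_rot"]);print(M)
Z=dict(lens_case=.003,steriliser=0,cradle=.012,handle=.076)
p=get_image("wrist");save(p,"w1");print(p["position"],p["orientation"])
for n,z in Z.items():
    for r in place_of(n,p)[:2]: print(n,np.round(r["point"]),round(r["score"],2),atz(p,r["point"],z))
E
python3 b.py
```

```text
1.8 [0.4747 0.1956 0.2483] [0.0015 0.7485 0.6631 0.0002]
[[ 0.1205  0.9927  0.0023]
 [ 0.9927 -0.1205 -0.0021]
 [-0.0018  0.0025 -1.    ]]
[0.4834 0.2751 0.3741] [ 0.1596  0.9854 -0.0595 -0.0082]
lens_case [321. 328.] 0.92 [ 0.4462 -0.058   0.003 ]
steriliser [318. 138.] 0.68 [0.4776 0.2332 0.    ]
cradle [316. 181.] 0.83 [0.4688 0.1802 0.012 ]
```

View pics/w1.png

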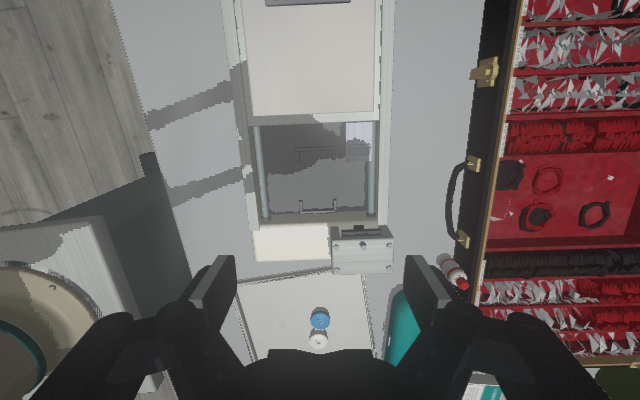

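Run:
```python
from h import *
np.set_printoptions(precision=4,suppress=True)
im=cv2.imread('pics/w1.png')
a=im[100:230,220:400];b=im[295:365,280:360]
o=np.zeros((600,800,3),np.uint8);a=cv2.resize(a,None,fx=4,fy=4,interpolation=2);o[:520,:720]=a
cv2.imwrite('pics/w1c.png',o)
p=get_image("wrist")
for uv,z in [((317,148),.02),((319,208),.02),((321,318),.022),((318,340),.022),((250,228),.048),((331,258),.048),((226,60),.058),((252,228),.058)]: print(uv,atz(p,uv,z))
```

```text
(317, 148) [0.4704 0.2283 0.02  ]
(319, 208) [0.4644 0.1518 0.02  ]
(321, 318) [ 0.4487 -0.0175  0.022 ]
(318, 340) [ 0.4399 -0.057   0.022 ]
(250, 228) [0.3797 0.1454 0.048 ]
(331, 258) [0.4732 0.094  0.048 ]
(226, 60) [0.3921 0.329  0.058 ]
(252, 228) [0.3851 0.1492 0.058 ]
```

View pics/w1c.png

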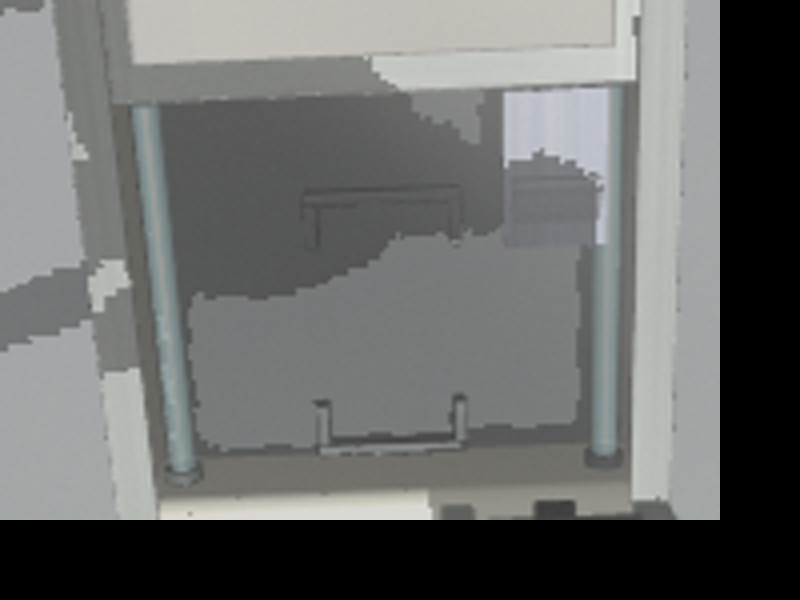

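Call:
apply_moves(deltas=[85,-15,0,0,1,85,-50,-1,5,2,85,-90,-1,20,3,85,-130,-2,40,4,85,-170,-2,60,5,85,-205,-3,78,6,85,-230,-4,90,6,85,-241,-4,97,6,85,-243,-4,98,6,85,-243,-4,98,6])

```text
clock: 2.93
position: [0.4407, -0.041, 0.1504]
ee_rot: [-0.0, 0.779, 0.627, 0.0]
contact_force: [0.4, -0.4, -0.2]
width: 0.0848
gripper_force: 0.0
```

```bash
sed -i 's/"w1"/"w2"/; s/Z=.*/Z=dict(lens_case=.003)/' b.py; python3 b.py
python3 - <<'E'
from h import *
p=get_image("top")
for uv in [(343,247.7),(356.5,250.8)]: print(atz(p,uv,.022))
E
```

```text
2.9333 [ 0.4407 -0.041   0.1504] [-0.0004  0.7794  0.6265  0.0004]
[[ 0.2149  0.9766  0.0001]
 [ 0.9766 -0.2149  0.001 ]
 [ 0.001  -0.0001 -1.    ]]
[0.4573 0.0369 0.2764] [ 0.1575  0.9816 -0.1065 -0.017 ]
lens_case [528.  56.] 0.67 [0.6377 0.0361 0.003 ]
lens_case [326. 196.] 0.59 [ 0.4446 -0.0486  0.003 ]
[ 0.44794007 -0.02755959  0.022     ]
[ 0.44015956 -0.06428144  0.022     ]
```

View pics/w2.png

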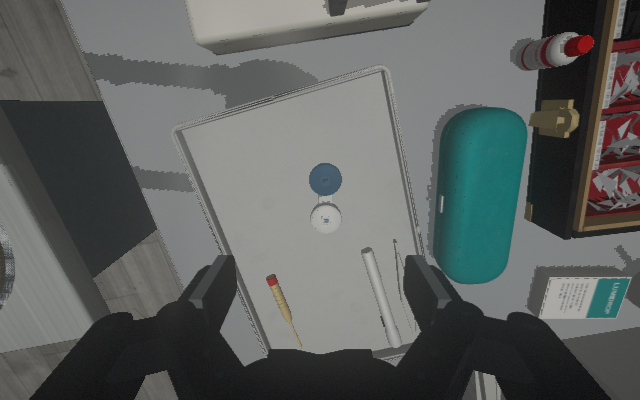

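```bash
cat > c.py <<'E'
from h import *
import sys
np.set_printoptions(precision=4,suppress=True)
def cam(p): return p
p=get_image("wrist");s=get_state()
A=[atz(p,uv,.022) for uv in [(325.5,179.5),(325.5,218.5)]];c=(A[0]+A[1])/2
print(A,c,"yaw",np.degrees(np.arctan2(*(A[0]-A[1])[:2])))
print("tool",rot(s["ee_rot"]).T@(c-s["position"]))
E
python3 c.py
```

```text
[array([ 0.4495, -0.0272,  0.022 ]), array([ 0.4418, -0.064 ,  0.022 ])] [ 0.4457 -0.0456  0.022 ] yaw 11.879633592422046
tool [-0.0043  0.0051  0.1291]
```

Call:
apply_moves(deltas=[60,-2,2,10,0,60,-4,5,40,0,60,-4,5,75,0,60,-4,5,105,0,60,-4,5,122,0,60,-4,5,128,0,40,-4,5,128,0,20,-4,5,128,0,15,-4,5,128,0,15,-4,5,128,0,15,-4,5,128,0,15,-4,5,128,0], squeeze=25)

```text
clock: 4.13
position: [0.446, -0.0468, 0.0237]
ee_rot: [0.001, 0.779, 0.627, 0.001]
contact_force: [-0.1, -0.4, 7.6]
width: 0.0221
gripper_force: 21.4
```

Call:
apply_moves(deltas=[15,0,0,-3,0,15,0,0,-15,0,15,0,0,-40,0,15,0,0,-75,0,15,0,0,-105,0,15,0,0,-123,0,15,0,0,-128,0,15,0,0,-128,0])

```text
clock: 4.8
position: [0.4453, -0.0468, 0.1517]
ee_rot: [0.001, 0.779, 0.627, 0.001]
contact_force: [0.0, 0.4, -1.1]
width: 0.0217
gripper_force: 21.4
```

```bash
sed -i 's/"w2"/"w3"/; s/Z=.*/Z=dict(lens_case=.12)/' b.py; python3 b.py
python3 - <<'E'
import cv2
from h import *
p=get_image("side");save(p,"s3")
uv=proj(p,get_state()["position"]);u,v=int(uv[0]),int(uv[1])
a=cv2.imread('pics/s3.png')[max(v-40,0):v+40,u-50:u+50];b=cv2.imread('pics/w3.png')[200:400,200:440]
o=np.zeros((580,720,3),np.uint8);b=cv2.resize(b,(400,333));a=cv2.resize(a,(300,240));o[:333,:400]=b;o[:240,410:710]=a
cv2.imwrite('pics/c3.png',o[:340])
E
```

```text
4.8 [ 0.4453 -0.0468  0.1517] [0.0015 0.7793 0.6266 0.0011]
[[ 0.2147  0.9767  0.0036]
 [ 0.9767 -0.2147 -0.0009]
 [-0.0001  0.0038 -1.    ]]
[0.4614 0.0313 0.2776] [ 0.1582  0.9815 -0.1066 -0.0151]
lens_case [320. 255.] 0.6 [ 0.4437 -0.054   0.12  ]
```

View pics/c3.png

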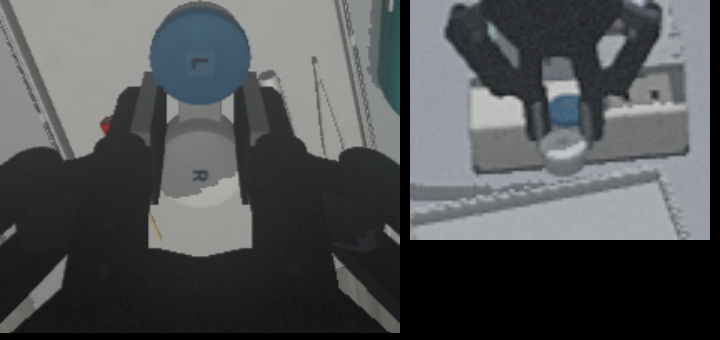

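Call:
apply_moves(deltas=[15,10,-1,-10,-1,15,40,-5,-30,-2,15,80,-9,-45,-3,15,120,-14,-50,-5,15,160,-19,-50,-6,15,195,-23,-50,-7,15,220,-26,-50,-7,15,229,-27,-50,-7,15,230,-27,-50,-7,15,230,-27,-50,-7])

```text
clock: 5.78
position: [0.4668, 0.1833, 0.1989]
ee_rot: [-0.0, 0.739, 0.673, -0.002]
contact_force: [-0.1, 0.2, -0.2]
width: 0.022
gripper_force: 21.4
```

```bash
sed -i 's/"w3"/"w4"/; s/Z=.*/Z=dict(lens_case=.18,cradle=.012)/' b.py; python3 b.py; python3 -c "
import cv2
a=cv2.imread('pics/w4.png')[60:330,170:470];cv2.imwrite('pics/c4.png',cv2.resize(a,(660,594),interpolation=2))"
```

```text
5.7833 [0.4668 0.1833 0.1989] [-0.0004  0.7392  0.6735 -0.0016]
[[ 0.0928  0.9957 -0.0029]
 [ 0.9957 -0.0928 -0.0017]
 [-0.0019 -0.0027 -1.    ]]
[0.474  0.2631 0.3247] [ 0.1596  0.9861 -0.0454 -0.0086]
lens_case [320. 260.] 0.55 [0.4664 0.1797 0.18  ]
cradle [326. 182.] 0.96 [0.4722 0.1795 0.012 ]
```

View pics/c4.png

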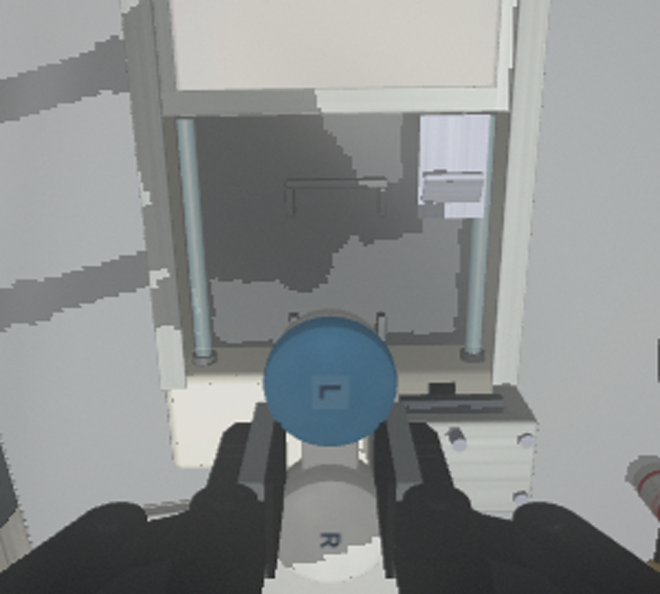

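Run:
```python
from h import *
np.set_printoptions(precision=4,suppress=True)
p=get_image("wrist");s=get_state();M=rot(s["ee_rot"])
f=lambda x,y,z:atz(p,(170+x/2.2,60+y/2.2),z)
a=[f(292,215,.02),f(381,215,.02),f(293,314,.02),f(381,314,.02)]
for q in a: print(q)
c=sum(a)/4;print("c lips",c)
print("upper bar",f(286,183,.02),f(387,182,.02))
print("well edge lamp",f(335,110,.048),"catch edge",f(335,373,.048))
print("rims outer L",f(125,10,.058),f(160,385,.058),"R",f(547,10,.058),f(520,380,.058))
L=f(330,378,.199-.0017);Rr=f(330,532,.199-.0017);print("caps",L,Rr,(L+Rr)/2,"tool",M.T@((L+Rr)/2-s["position"]))
p=get_image("top")
for r in place_of("cradle",p)[:1]:print(r,atz(p,r["point"],.012))
g=lambda x,y,z:atz(p,(140+x/2.6,120+y/2.6),z)
A=[g(103,365,.058),g(362,390,.058),g(125,210,.058),g(375,230,.058)];print(A)
print("handle",g(136,287,.088), "end-", g(415,312,.048),"end+",g(113,290,.05))
```

```text
[0.4513 0.2088 0.02  ]
[0.4935 0.2048 0.02  ]
[0.4461 0.1591 0.02  ]
[0.49  0.155 0.02 ]
c lips [0.4702 0.1819 0.02  ]
upper bar [0.4502 0.2241 0.02  ] [0.4974 0.22   0.02  ]
well edge lamp [0.4759 0.2552 0.048 ] catch edge [0.465  0.1376 0.048 ]
rims outer L [0.3999 0.2991 0.058 ] [0.3855 0.1437 0.058 ] R [0.5592 0.2839 0.058 ] [0.5487 0.1307 0.058 ]
caps [0.4689 0.2034 0.1973] [0.4651 0.1637 0.1973] [0.467  0.1835 0.1973] tool [ 0.0011 -0.0005  0.0027]
{'point': [264.2, 238.0], 'score': 0.83} [0.4714 0.1876 0.012 ]
[array([0.4057, 0.4026, 0.058 ]), array([0.3849, 0.1414, 0.058 ]), array([0.5638, 0.3893, 0.058 ]), array([0.5477, 0.1326, 0.058 ])]
handle [0.4823 0.3669 0.088 ] end- [0.465 0.09  0.048] end+ [0.4822 0.3989 0.05  ]
```

Call:
apply_moves(deltas=[15,-1,2,10,0,15,-1.5,2.7,40,0,15,-1.5,2.7,75,0,15,-1.5,2.7,110,0,15,-1.5,2.7,130,0,15,-1.5,2.7,142,0,15,-1.5,2.7,150,0,15,-1.5,2.7,156,0,15,-1.5,2.7,160,0,15,-1.5,2.7,163,0,15,-1.5,2.7,165,0,15,-1.5,2.7,165,0])

```text
clock: 7.08
position: [0.4704, 0.1822, 0.0356]
ee_rot: [0.0, 0.74, 0.673, 0.0]
contact_force: [-0.2, -0.1, -0.7]
width: 0.022
gripper_force: 21.4
```

Call:
apply_moves(deltas=[15,0,0,1,0,15,0,0,1.5,0,15,0,0,1.5,0,15,0,0,1.5,0])

```text
clock: 7.42
position: [0.4702, 0.1822, 0.0341]
ee_rot: [0.0, 0.74, 0.673, 0.0]
contact_force: [-0.4, -0.0, -0.2]
width: 0.0216
gripper_force: 21.4
```

Call:
apply_moves(deltas=[15,0,0,1,0,15,0,0,2,0,15,0,0,2,0,25,0,0,2,0,32,0,0,2,0,40,0,0,2,0,55,0,0,2,0,55,0,0,2,0,55,0,0,0,0,55,0,0,-5,0,55,0,0,-25,0,55,0,0,-60,0])

```text
clock: 8.42
position: [0.4674, 0.1814, 0.0919]
ee_rot: [-0.002, 0.74, 0.673, -0.003]
contact_force: [0.1, -0.5, 0.4]
width: 0.0554
gripper_force: 0.0
```

Call:
apply_moves(deltas=[55,0,0,-35,0,55,0,0,-60,0,55,0,0,-75,0,55,10,0,-90,0,55,30,0,-100,0,55,30,0,-100,0])

```text
clock: 8.92
position: [0.4749, 0.2147, 0.1969]
ee_rot: [0.001, 0.739, 0.673, 0.004]
contact_force: [1.4, 0.6, 0.3]
width: 0.0553
gripper_force: 0.0
```

```bash
sed -i 's/"w4"/"w5"/; s/Z=.*/Z=dict(lens_case=.012,handle=.076)/' b.py; python3 b.py; python3 -c "
import cv2
a=cv2.imread('pics/w5.png')[0:300,170:490];cv2.imwrite('pics/c5.png',cv2.resize(a,(640,600),interpolation=2))"
```

```text
8.9167 [0.4749 0.2147 0.1969] [0.0007 0.7392 0.6734 0.0038]
[[ 0.093   0.9956  0.0065]
 [ 0.9957 -0.093   0.004 ]
 [ 0.0046  0.0061 -1.    ]]
[0.4809 0.2937 0.3232] [ 0.1566  0.9866 -0.0462 -0.0041]
lens_case [319. 211.] 0.73 [0.4718 0.1796 0.012 ]
handle [317. 210.] 0.48 [0.4718 0.2037 0.076 ]
```

View pics/c5.png

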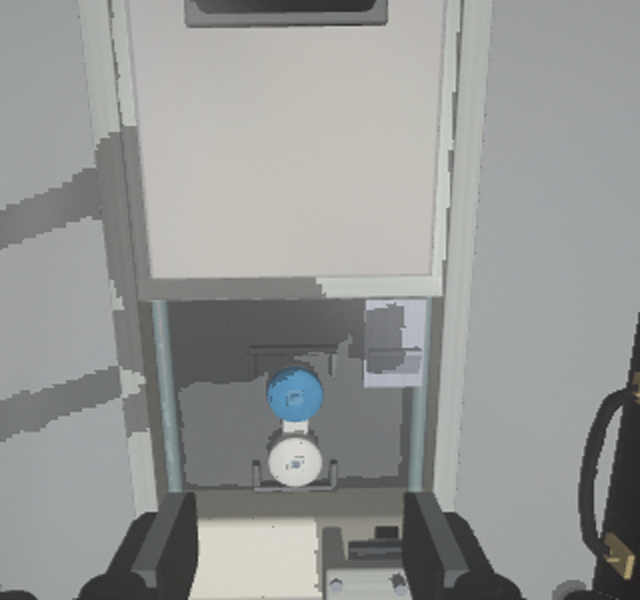

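Run:
```python
from h import *
np.set_printoptions(precision=4,suppress=True)
p=get_image("wrist")
f=lambda x,y,z:atz(p,(170+x/2,y/2),z)
L=f(295,395,.031);Rr=f(295,461,.031);print("caps",L,Rr,(L+Rr)/2)
U=f(293,351,.02);D=f(296,487,.02);print("bars",U,D,(U+D)/2)
print(f(248,348,.02),f(337,348,.02))
print("handle near face bottom/top",f(286,24,.088))
for c in ("top","side"):
    q=get_image(c)
    for r in place_of("handle",q)[:2]: print(c,r,atz(q,r["point"],.076))
```

```text
caps [0.4683 0.1985 0.031 ] [0.4647 0.1614 0.031 ] [0.4665 0.1799 0.031 ]
bars [0.4691 0.2191 0.02  ] [0.4632 0.1404 0.02  ] [0.4661 0.1798 0.02  ]
[0.4458 0.2229 0.02  ] [0.4921 0.2186 0.02  ]
handle near face bottom/top [0.48   0.3502 0.088 ]
top {'point': [187.9, 230.6], 'score': 0.91} [0.4826 0.3811 0.076 ]
top {'point': [318.5, 178.2], 'score': 0.63} [0.6282 0.0426 0.076 ]
side {'point': [262.1, 134.3], 'score': 0.96} [0.4904 0.3752 0.076 ]
```

Call:
apply_moves(deltas=[30,10,0,0,0,30,40,-1,0,0,30,80,-2,0,0,30,120,-3,0,0,30,160,-3,10,0,30,195,-4,30,0,30,215,-4,60,0,30,220,-4,90,0,30,220,-4,110,0,30,220,-4,117,0,30,220,-4,117,0,30,220,-4,117,0])

```text
clock: 10.32
position: [0.4899, 0.4317, 0.0772]
ee_rot: [-0.0, 0.74, 0.673, 0.0]
contact_force: [0.7, -0.2, 0.7]
width: 0.0302
gripper_force: 0.0
```

Run:
```python
from h import *
s=get_state();print(s["clock"],s["position"],s["contact_force"],rot(s["ee_rot"]).round(3))
p=get_image("side");save(p,"s6")
u,v=[int(t) for t in proj(p,s["position"])]
cv2.imwrite('pics/c6.png',cv2.resize(cv2.imread('pics/s6.png')[max(v-60,0):v+110,u-80:u+100],None,fx=3.4,fy=3.4,interpolation=2))
```

```text
10.3167 [0.48994134 0.43167514 0.07719857] [ 0.70013814 -0.21994791  0.72950512] [[ 0.094  0.996  0.   ]
 [ 0.996 -0.094  0.   ]
 [ 0.     0.    -1.   ]]
```

View pics/c6.png

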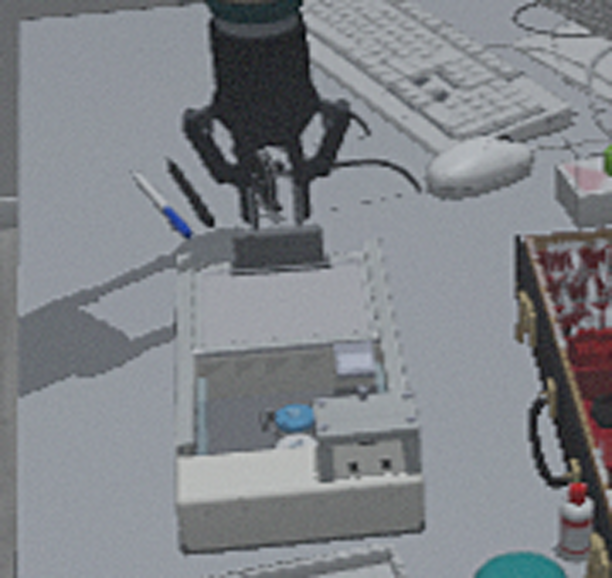

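Call:
apply_moves(deltas=[30,-5,0,0,0,30,-10,0,0,0,30,-15,0,0,0,30,-20,0,0,0,30,-25,0,0,0,30,-30,0,0,0,30,-34,0,0,0,30,-38,0,0,0,30,-42,0,0,0,30,-46,0,0,0,30,-50,0,0,0,30,-54,0,0,0])

```text
clock: 11.37
position: [0.4847, 0.3776, 0.0768]
ee_rot: [-0.0, 0.74, 0.673, 0.0]
contact_force: [1.3, 1.6, -0.3]
width: 0.0301
gripper_force: 0.7
```

Call:
apply_moves(deltas=[30,-4,0,0,0,30,-8,0,0,0,30,-12,0,0,0,30,-16,0,0,0,30,-20,0,0,0,30,-24,0,0,0])

```text
clock: 11.87
position: [0.4824, 0.3534, 0.077]
ee_rot: [0.0, 0.74, 0.673, 0.0]
contact_force: [0.5, 1.2, -0.8]
width: 0.0298
gripper_force: 0.7
```

Call:
apply_moves(deltas=[30,-4,0,0,0,30,-8,0,0,0,30,-12,0,0,0,30,-16,0,0,0,30,-20,0,0,0,30,-22,0,0,0,30,-22,0,0,0])

```text
clock: 12.45
position: [0.4796, 0.331, 0.0767]
ee_rot: [-0.0, 0.74, 0.673, -0.001]
contact_force: [0.3, 0.7, -0.8]
width: 0.0301
gripper_force: 0.0
```

Run:
```python
from h import *
for c in ("top","side"):
    q=get_image(c);save(q,"h_"+c)
    for r in place_of("handle",q)[:1]: print(c,r,atz(q,r["point"],.076))
print(get_state()["position"])
```

```text
top {'point': [211.9, 232.9], 'score': 0.68} [0.47767476 0.31842163 0.076     ]
side {'point': [259.8, 146.3], 'score': 0.75} [0.47674431 0.31360452 0.076     ]
[0.47973695 0.33163446 0.0765667 ]
```

Call:
apply_moves(deltas=[30,-2,0,0,0,30,-4,0,0,0,30,-6,0,0,0,30,-8,0,0,0,30,-10,0,0,0,30,-12,0,0,0,30,-14,0,0,0,30,-16,0,0,0,30,-18,0,0,0,30,-20,0,0,0])

```text
clock: 13.48
position: [0.4784, 0.3126, 0.0769]
ee_rot: [-0.001, 0.74, 0.673, 0.001]
contact_force: [-0.6, 6.2, -2.7]
width: 0.0299
gripper_force: 2.9
```

Call:
apply_moves(deltas=[30,-2,0,0,0,30,-4,0,0,0,30,-6,0,0,0])

```text
clock: 13.73
position: [0.478, 0.3074, 0.0769]
ee_rot: [-0.001, 0.74, 0.673, 0.001]
contact_force: [-0.1, 6.3, -2.8]
width: 0.0302
gripper_force: 3.2
```

Call:
apply_moves(deltas=[30,-1.5,0,0,0,30,-3,0,0,0,30,-4.5,0,0,0])

```text
clock: 13.98
position: [0.4776, 0.3031, 0.0769]
ee_rot: [-0.001, 0.74, 0.673, 0.002]
contact_force: [-0.5, 7.0, -2.8]
width: 0.0301
gripper_force: 3.4
```

Call:
apply_moves(deltas=[30,-1,0,0,0,30,-2,0,0,0,30,-3,0,0,0])

```text
clock: 14.23
position: [0.4774, 0.3003, 0.0769]
ee_rot: [-0.001, 0.74, 0.673, 0.002]
contact_force: [-0.5, 7.0, -3.4]
width: 0.0298
gripper_force: 3.5
```

Call:
apply_moves(deltas=[30,-1,0,0,0,30,-2,0,0,0])

```text
clock: 14.4
position: [0.4774, 0.2996, 0.0769]
ee_rot: [-0.002, 0.74, 0.672, 0.003]
contact_force: [-0.7, 13.0, -5.0]
width: 0.03
gripper_force: 6.1
```

Call:
apply_moves(deltas=[30,-0.5,0,0,0,30,-1,0,0,0])

```text
clock: 14.57
position: [0.4774, 0.2992, 0.0769]
ee_rot: [-0.002, 0.74, 0.672, 0.003]
contact_force: [0.1, 12.8, -4.8]
width: 0.0299
gripper_force: 6.3
```

Call:
apply_moves(deltas=[30,-0.5,0,0,0,30,-1,0,0,0])

```text
clock: 14.73
position: [0.4773, 0.2984, 0.0769]
ee_rot: [-0.002, 0.74, 0.672, 0.003]
contact_force: [-0.0, 13.7, -5.3]
width: 0.0302
gripper_force: 6.4
```

Call:
apply_moves(deltas=[30,-0.5,0,0,0,30,-1,0,0,0])

```text
clock: 14.9
position: [0.4772, 0.2976, 0.0769]
ee_rot: [-0.002, 0.74, 0.672, 0.003]
contact_force: [-0.1, 13.5, -5.3]
width: 0.0302
gripper_force: 6.8
```

Call:
apply_moves(deltas=[30,-0.5,0,0,0,30,-1,0,0,0])

```text
clock: 15.07
position: [0.4772, 0.2967, 0.077]
ee_rot: [-0.002, 0.74, 0.672, 0.004]
contact_force: [0.1, 13.8, -4.5]
width: 0.0304
gripper_force: 6.9
```

Call:
apply_moves(deltas=[30,-0.5,0,0,0,30,-1,0,0,0])

```text
clock: 15.23
position: [0.4771, 0.2959, 0.077]
ee_rot: [-0.002, 0.74, 0.672, 0.004]
contact_force: [-0.3, 14.4, -5.5]
width: 0.0301
gripper_force: 7.1
```

Call:
apply_moves(deltas=[30,-0.5,0,0,0,30,-1,0,0,0])

```text
clock: 15.4
position: [0.477, 0.295, 0.077]
ee_rot: [-0.003, 0.74, 0.672, 0.004]
contact_force: [-0.5, 14.3, -4.9]
width: 0.0295
gripper_force: 7.4
```

Call:
apply_moves(deltas=[30,-0.5,0,0,0,30,-1,0,0,0])

```text
clock: 15.57
position: [0.477, 0.2942, 0.077]
ee_rot: [-0.003, 0.74, 0.672, 0.004]
contact_force: [0.4, 15.9, -5.3]
width: 0.0298
gripper_force: 7.5
```

Call:
apply_moves(deltas=[30,-0.5,0,0,0,30,-1,0,0,0])

```text
clock: 15.73
position: [0.4769, 0.2933, 0.077]
ee_rot: [-0.003, 0.74, 0.672, 0.004]
contact_force: [0.1, 15.6, -5.8]
width: 0.03
gripper_force: 7.8
```

Call:
apply_moves(deltas=[30,-0.5,0,0,0,30,-1,0,0,0])

```text
clock: 15.9
position: [0.4768, 0.2924, 0.077]
ee_rot: [-0.003, 0.74, 0.672, 0.004]
contact_force: [-0.4, 15.5, -5.6]
width: 0.0302
gripper_force: 7.9
```

Call:
apply_moves(deltas=[30,-0.5,0,0,0,30,-1,0,0,0])

```text
clock: 16.07
position: [0.4767, 0.2916, 0.077]
ee_rot: [-0.003, 0.74, 0.672, 0.004]
contact_force: [-0.3, 16.3, -5.9]
width: 0.0299
gripper_force: 8.0
```

Call:
apply_moves(deltas=[30,-0.5,0,0,0,30,-1,0,0,0])

```text
clock: 16.23
position: [0.4766, 0.2898, 0.0769]
ee_rot: [-0.002, 0.74, 0.673, 0.004]
contact_force: [0.5, 11.1, -4.7]
width: 0.0302
gripper_force: 5.7
```

Sag reached (11 N); about 2 mm to the click.

Call:
apply_moves(deltas=[30,-0.5,0,0,0,30,-1,0,0,0])

```text
clock: 16.4
position: [0.4764, 0.2876, 0.0769]
ee_rot: [-0.001, 0.74, 0.673, 0.003]
contact_force: [-0.3, 10.4, -4.3]
width: 0.03
gripper_force: 4.4
```

Call:
apply_moves(deltas=[30,-0.5,0,0,0])

```text
clock: 16.48
position: [0.4763, 0.2862, 0.0769]
ee_rot: [-0.001, 0.74, 0.673, 0.002]
contact_force: [0.6, 7.4, -2.5]
width: 0.03
gripper_force: 4.0
```

Call:
apply_moves(deltas=[30,-0.3,0,0,0,30,-0.3,0,0,0])

```text
clock: 16.65
position: [0.4763, 0.286, 0.0769]
ee_rot: [-0.001, 0.74, 0.673, 0.002]
contact_force: [1.0, 8.4, -4.6]
width: 0.0302
gripper_force: 4.1
```

Call:
apply_moves(deltas=[30,1,0,0,0,30,2,0,0,0,30,3,0,0,0,30,4,0,0,0,30,5,0,0,0,30,5,0,0,0])

```text
clock: 17.15
position: [0.476, 0.2884, 0.0769]
ee_rot: [0.0, 0.74, 0.673, -0.0]
contact_force: [0.7, -0.2, -0.3]
width: 0.0302
gripper_force: 0.0
```

Call:
apply_moves(deltas=[30,10,0,0,0,30,30,0,0,0,30,50,0,-10,0,30,60,0,-50,0,30,60,0,-90,0,30,60,0,-120,0,30,60,0,-120,0,30,60,0,-120,0])

```text
clock: 17.82
position: [0.4828, 0.3496, 0.1992]
ee_rot: [0.001, 0.739, 0.673, 0.003]
contact_force: [-0.3, -0.2, -0.5]
width: 0.0301
gripper_force: 0.0
```

Run:
```python
from h import *
for c in ("top","side","wrist"):
    q=get_image(c);save(q,"e_"+c)
    for n,z in (("handle",.076),("lens_case",.012)):
        for r in place_of(n,q)[:1]: print(c,n,round(r["score"],2),r["point"],atz(q,r["point"],z))
print(get_state()["position"],get_state()["contact_force"])
a=cv2.imread('pics/e_top.png')[180:290,170:310];b=cv2.imread('pics/e_side.png')[100:230,210:330]
cv2.imwrite('pics/e.png',np.hstack([cv2.resize(a,(400,314)),cv2.resize(b,(300,314))]))
```

```text
top handle 0.61 [230.7, 233.7] [0.47641232 0.26944336 0.076     ]
side handle 0.92 [261.5, 155.4] [0.47549755 0.26791956 0.076     ]
side lens_case 0.37 [264.7, 194.6] [0.46799808 0.18777657 0.012     ]
wrist handle 0.97 [320.4, 277.2] [0.47344006 0.26797254 0.076     ]
[0.48152059 0.34822994 0.19595726] [-0.26521011 -0.21806905 -0.60681999]
```

View pics/e.png

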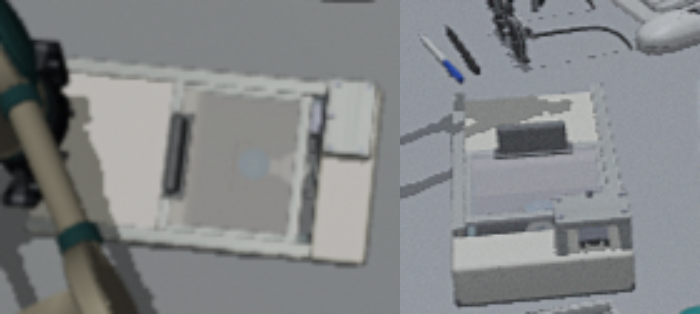

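```bash
python3 -c "
from rig import *
print(sign_off())"
```

```text
the job is handed in; nothing more can be done
None
```

The lens case lies upright in the cradle, released, and the guard clicked shut and stays closed by itself at a joint reading of about 0.014 m; the wrist force while pushing read at most about 16 N, the eye drop bottle and carton were not touched, and I handed the job in just after 17.8 s on the robot's clock.

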